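# Put the gated cradle selector into its third slot

## Task

The selector lever of the server-chassis cradle sits in the first (left) forward slot of its gate. Push its knob with the fingertips or the outside of the fingers: back towards you into the cross channel, across to the right, then fully forward into the third (right-hand) forward slot, and take the hand away, leaving the lever there. Do not pull the knob up off its seat, and leave the fan, heatsink, bottle and screwdriver beside it where they are.

Things in the scene. Friction and masses are not known exactly. Their poses are not given: they have to be found in the camera images.
- console: Grey selector console fixed to the bench, 176 (x) x 170 (y) x 128 mm high, on a steel foot plate 220 x 230 x 6 mm; never moves. Origin: centre of its underside, at bench level. Its +x is 'forward' (away from the robot, turned by its yaw of up to 0.45 rad either way), +y left, z up.
- gate (a point): Centre of the aluminium gate plate's upper face, 128 mm up. Openings 18 mm wide, in mm from here along the console's axes: cross channel x -9..9, y -37..37; three forward slots at y = +28 (first), 0 (second), -28 (third), to x = +34; rear slots at y = 0 and -28, to x = -34, none behind the first. The plate is 6 mm thick.
- pivot (a point): Point about which the lever leans, console frame (0, 0, 15) mm, hidden in the console. The lever is a straight steel rod, 12 mm diameter, from here up through the gate, with about 3 mm of play each side in the openings.
- slot1 (a point): Point in the first forward slot at the plate's upper face (console frame 28, 28, 128 mm), where the lever stands when fully forward in it.
- slot3 (a point): Point in the third forward slot at the plate's upper face (console frame 28, -28, 128 mm), where the lever stands when fully forward in it.
- knob (a point): Centre of the barrel knob, 36 mm diameter, 44 mm tall, its axis along the lever, 190 mm from the pivot: z = 205 mm when upright, about 195 mm at the corners of the gate. It shifts about 47 mm from column to column or from channel to slot end. Nothing else stands within 50 mm below it but the rod.
- cross (a joint): Sideways lean of the lever, rad: +0.25 in the first (left) column, 0 in the second, -0.25 in the third (right). Plain friction, about 1.6 N at the knob; it stays where left.
- shift (a joint): Forward lean of the lever, rad: 0 in the cross channel, about +0.25 fully forward in a slot, -0.25 fully back. Plain friction, about 1.6 N at the knob; it stays where left.
- lift (a joint): How far the knob has been pulled up along the rod, m: 0 seated, at most 0.020. A spring holds it down with about 9 N and more as it rises.
- fan_unit: Loose steel fan module 40 x 40 x 28 mm, beside the console; leave alone. Origin: centre of its underside.
- heatsink: Loose finned aluminium heatsink 60 x 60 x 28 mm, beside the console; leave alone. Origin: centre of its underside.
- cleaner: Loose white bottle, 52 mm diameter, 115 mm tall, beside the console; leave alone. Origin: centre of its underside.
- driver: Loose screwdriver, 170 mm long, lying near the console; leave alone. Origin: on its underside, near the middle.

How it is judged (in metres and radians):
On the way, in this order (a step that is already met when the one before it is completed fails the run):
1. the lever is drawn back out of the first slot into the cross channel (value of joint shift between -0.08 and 0.06 rad and value of joint cross above 0.19 rad), for 0.02 s.
2. the lever is moved across the channel to the third column (value of joint shift below 0.12 rad and value of joint cross below -0.19 rad), for 0.02 s.
At the end, for the whole second after the job is handed in: The lever stands forward in the third slot (shift above 0.20 rad, cross between -0.32 and -0.19 rad) at rest, the knob seated (lift under 4 mm), and the fan, heatsink, bottle and screwdriver within 30 mm of where they were (value of joint shift above 0.2 rad and value of joint cross between -0.32 and -0.19 rad and value of joint lift below 0.004 m and velocity of joint shift between -0.05 and 0.05 rad/s and distance of each of fan_unit, heatsink, cleaner, driver from where it was at the start of the episode below 0.03 m); the robot touches nothing.
It fails at once if the knob is pulled up more than 8 mm (value of joint lift above 0.008 m).
It fails at once if a thing beside the console is knocked away or lifted (moved more than 30 mm) (distance of any of fan_unit, heatsink, cleaner, driver from where it was at the start of the episode above 0.03 m).
It also fails if it takes over 58 s, if anything falls off the work surface, if the arm or the gripper's body presses on something with over 40 N, if the wrist force passes 120 N, or if a joint passes its speed limit or range.

## Robot

A 6-joint arm with a two-finger parallel gripper is mounted at the origin on the work surface. World frame = base frame: x ahead of the robot, y to its left, z up, the work surface at z = 0. Lengths are in mm, angles in rad, forces in N, time in s.
With the tool pointing down it reaches from about 300 to 775 mm from the base axis. Payload 14.6 kg.
Tool frame: the origin (TCP) lies at the very end of the fingers, on their centre line; the grasp point (between the pads) lies 19 mm behind it; z points along the fingers, y is the line along which they close (so a half turn about z gives the same grasp; the last joint's range is limited). The gripper opens to 85 mm and grips with 20 to 120 N. Pads are 22 mm wide; open, the fingers measure 114 mm over their backs; the gripper's body (76 mm by 85 mm) begins 54 mm behind the grasp point. The pads swing forward as they close: fully open they stand 13 mm farther back than shut.
Start: joints at [-1.222, 0.3, 1.521, -0, 1.321, -0.067], TCP at [222.149, -503.129, 231.281] pointing down, gripper open.
Joint ranges: [-3.03, 3.03], [-0.79, 2.21], [0.23, 2.52], [-1.04, 4.18], [0, 3.07], [-2.55, 2.55]. Speed limits (rad/s): [2.22, 2.22, 2.57, 3.14, 3.14, 3.14].

## Interface

Orientations are given as a rotation vector (axis times angle).
In Python, from rig import r gives the robot as it stands.
- The arm moves only by the tool servo_tool, never from a script. Its argument "commands" is a list of rows, each a list of 5 numbers: the shift along the tool's x, y, z in units of 25 mm (1.0 is 25 mm), then the turn about the tool's z in units of 6 degrees (1.0 is 6 degrees), then the closure, from 0 (fully open) to 1 (shut). A call has 1 to 5 rows; each row shifts and turns the commanded pose from where the row before left it, along the tool's axes as they then stand; what a row does not reach is not made up. A row lasts 1/8 s, in which the tool goes at most 62.5 mm and 10.7 degrees, less where a joint would pass 70% of its speed; a pose out of reach is approached as far as the arm can. A call is refused whole if a number of a shift passes 1 or a number of a turn 1, either way. A call with a gripper value outside its range is refused whole. The fingers move at their own pace and stop on an object; "grip_force" is the grip in N (left out, the last holds). Time passes only in rows, so rows that do not move let the fingers close. It gives the time, the measured TCP pose, the force, the opening and the grip force at its end, in the units of the state.
- r.get_obs(): the state, without advancing time (a new reading comes with each control period).
- r.camera(name): name is "scene" or "side" or "wrist"; returns a dict with "img" (480x640x3 uint8, blue, green, red), "fx", "fy", "cx", "cy" (pixels), "position" and "rotation" of the camera in the world. Camera axes: x right, y down, z forward; pixel columns grow to the right and rows downward; lengths in mm; the calibration is good to about 2 mm. A picture is of the moment at which its call begins. There is no depth.
- r.finish_job(): hands the job in; it is judged then, once.
The state is a dict: "clock": time; "qpos": joint angles; "dq": joint speeds; "tau": joint torques, N m; "ee_pos": TCP position; "tcp_rot": TCP orientation; "wrist_force": force on the tool from outside, world axes, zero at the start; "wrist_torque": the same for the moment, N m; "gripper_width": finger opening in mm; "gripper_force": force on a finger pad.
Only numpy, scipy, OpenCV 4.12 (cv2) and the standard library are available. Lean on these libraries where they do the work, as an engineer would, in place of code of your own. Each camera call takes 0.05 s, during which the arm holds its last target. There are 200 camera calls.

## Working session

There is one attempt and no reset: what is moved stays moved. The work goes in short steps, Python scripts to look and compute and a tool call to move; the robot and the scene stay as the last step left them, time stands still between calls to the robot, and variables do not carry over. Pictures are saved under pics/ and viewed, at most 10 in all, crops included, and the job is handed in when it is done.

Besides the shell and the picture viewer there is one more tool, called after "Call:" by a JSON object that holds its "method" and its "body", one argument or row to a line. servo_tool: Moves the arm, as the interface text tells. Its arguments: {"type":"object","properties":{"commands":{"type":"array"},"grip_force":{"type":"number"}},"required":["commands"]}

```bash
mkdir -p pics
python3 - <<'E'
from rig import r
import cv2,json,pickle
d={}
for n in("scene","side"):
    c=r.camera(n);d[n]=c;cv2.imwrite(f"pics/{n}0.png",c["img"])
    print(n,c["fx"],c["fy"],c["cx"],c["cy"],c["position"],c["rotation"])
pickle.dump(d,open("cam0.pkl","wb"))
o=r.get_obs();print(o)
E
```

```text
scene 580.8741207448043 580.8741207448043 318.3589654434157 234.6138938906888 [1318.31611378  -55.24567009  996.48818655] [-1.83248989 -1.6783123   0.65623658]
side 473.4988305384893 473.4988305384893 329.03526367529815 246.8760009189957 [ 455.67680164 -641.23193757  607.13797804] [-2.15947925  0.09851814 -0.08261217]
{'clock': 0.1, 'qpos': array([-1.22162538e+00,  3.00453678e-01,  1.52154395e+00, -1.99886347e-06,
        1.32072123e+00, -6.66615328e-02]), 'dq': array([ 3.24178414e-04, -3.65824674e-05, -1.99660138e-03, -2.92422030e-04,
        8.93437320e-04,  1.04561151e-03]), 'tau': array([ 1.99229282e-03, -5.44380069e+01, -3.62368476e+01, -5.74200340e-05,
        3.02004315e-03, -7.20718094e-05]), 'ee_pos': array([ 222.0624964 , -502.9332847 ,  230.74658207]), 'tcp_rot': array([-3.07284183e+00, -6.48262816e-01,  2.51977639e-04]), 'wrist_force': array([-0.2647069 ,  0.52663526,  0.4360737 ]), 'wrist_torque': array([ 0.01045732, -0.00934905, -0.00103115]), 'gripper_force': 0.0, 'gripper_width': 85.273435371745}
```

View pics/scene0.png

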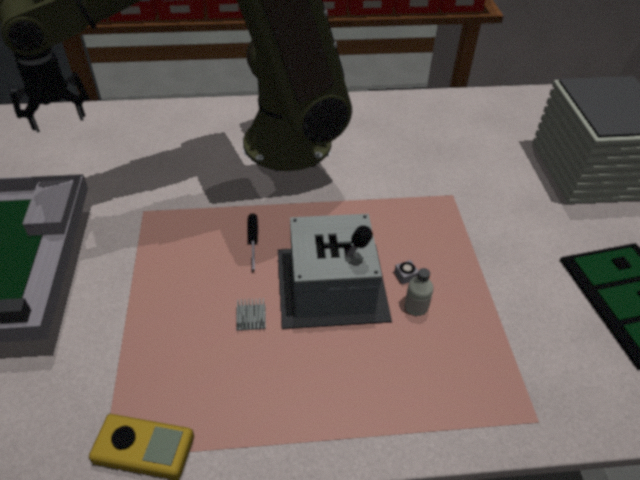

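View pics/side0.png

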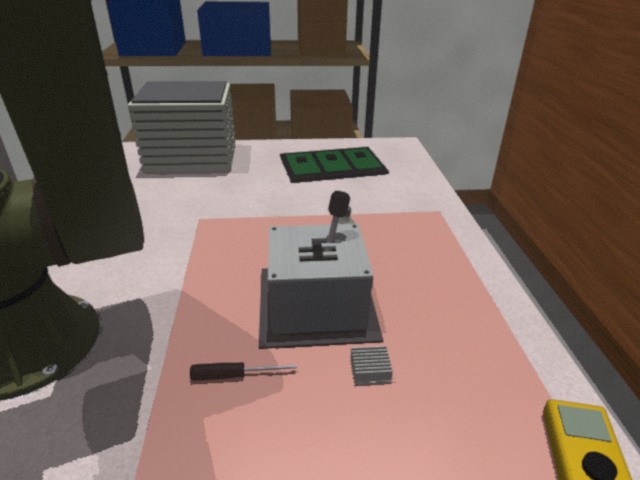

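The scene view shows the console's top corners at about (291,219), (371,214), (382,277), (292,281) and the knob at (361,236). In the side view the corners are at (269,228), (362,226), (370,274), (267,279) and the knob at (340,204). The bottle and fan are to the left of the console, and the screwdriver and heatsink to the right.

```bash
cat > h.py <<'E'
import numpy as np,pickle
from scipy.spatial.transform import Rotation as R
from scipy.optimize import least_squares
def proj(c,P):
    rot=np.array(c["rotation"]); M=R.from_rotvec(rot).as_matrix() if rot.size==3 else rot
    p=(np.atleast_2d(P)-c["position"])@M
    return np.c_[c["fx"]*p[:,0]/p[:,2]+c["cx"],c["fy"]*p[:,1]/p[:,2]+c["cy"]]
def tri(d,px,x0=(450,0,200)):
    return least_squares(lambda X:np.concatenate([(proj(d[n],X)-px[n]).ravel() for n in px]),x0)
E
python3 - <<'E'
from h import *
d=pickle.load(open("cam0.pkl","rb"))
s=[(291,219),(371,214),(382,277),(292,281)] # near-robot right, near left, far left, far right
t=[(362,226),(370,274),(267,279),(269,228)]
# console order: FL, FR, BR, BL
C=np.array([[88,85,128],[88,-85,128],[-88,-85,128],[-88,85,128.]])
S=np.array([s[2],s[3],s[0],s[1]]);T=np.array(t)
def W(q,P):
    return P@R.from_euler('z',q[2]).as_matrix().T+[q[0],q[1],0]
f=least_squares(lambda q:np.r_[(proj(d["scene"],W(q,C))-S).ravel(),(proj(d["side"],W(q,C))-T).ravel()],[450,0,0],x_scale=[100,100,.1])
print(f.x,f.fun.round(1))
k=tri(d,{"scene":(361,236),"side":(340,204)});print("knob",k.x,k.fun)
q=f.x
for n,a,b in(("1f",.25,.25),("1c",0,.25),("3c",0,-.25),("3f",.25,-.25)):
    v=np.array([np.tan(a),np.tan(b),1]);v/=np.linalg.norm(v);P=v*190+[0,0,15]
    print(n,W(q,P[None]).round(1), proj(d["scene"],W(q,P[None])).round(),proj(d["side"],W(q,P[None])).round())
for n,p in(("fan",((405,271),None)),("bottletop",((424,274),None))):
    pass
E
```

```text
[ 5.19397779e+02  6.71381996e+01 -3.48599546e-02] [-1.7 -0.8  0.9 -1.7 -0.6 -3.4 -1.6 -0.7 -1.3 -2.8  3.2  1.4  0.4 -1.
  1.9 -3.4]
knob [562.08294096 113.16875635 192.78374765] [-0.17658234  0.40380859 -0.26456834 -0.32464142]
1f [[566.6 111.2 193.7]] [[360. 238.]] [[342. 204.]]
1c [[521.  114.1 199.1]] [[358. 219.]] [[317. 201.]]
3c [[517.8  20.2 199.1]] [[311. 220.]] [[320. 228.]]
3f [[563.4  19.9 193.7]] [[312. 239.]] [[347. 230.]]
```

Call:
{"method": "servo_tool", "body": {
  "commands": [
    [0,0,-0.5,0.86,1],
    [0,0,-0.5,0.86,1],
    [0,0,-0.5,0.86,1],
    [0,0,-0.5,0.86,1],
    [0,0,-0.5,0.86,1]
  ],
  "grip_force": 30
}}

```text
clock: 0.72
ee_pos: [222.1, -503.0, 293.8]
tcp_rot: [-3.14, 0.059, 0.0]
wrist_force: [0.2, -0.2, -0.9]
gripper_width: 0.4
gripper_force: 0.0
```

Call:
{"method": "servo_tool", "body": {
  "commands": [
    [0.6,-1,0,0,1],
    [0.6,-1,0,0,1],
    [0.6,-1,0,0,1],
    [0.6,-1,0,0,1],
    [0.6,-1,0,0,1]
  ]
}}

```text
clock: 1.35
ee_pos: [301.8, -379.9, 293.5]
tcp_rot: [-3.141, 0.054, 0.0]
wrist_force: [-0.1, -0.4, 0.3]
gripper_width: -0.0
gripper_force: 0.0
```

Call:
{"method": "servo_tool", "body": {
  "commands": [
    [0.6,-1,0,0,1],
    [0.6,-1,0,0,1],
    [0.6,-1,0,0,1],
    [0.6,-1,0,0,1],
    [0.6,-1,0,0,1]
  ]
}}

```text
clock: 1.98
ee_pos: [381.0, -257.5, 293.6]
tcp_rot: [-3.141, 0.054, 0.001]
wrist_force: [0.2, 0.8, 0.2]
gripper_width: -0.3
gripper_force: 0.0
```

Call:
{"method": "servo_tool", "body": {
  "commands": [
    [0.6,-1,0,0,1],
    [0.6,-1,0,0,1],
    [0.6,-1,0,0,1],
    [0.6,-1,0,0,1],
    [0.6,-1,0,0,1]
  ]
}}

```text
clock: 2.6
ee_pos: [460.3, -135.2, 293.6]
tcp_rot: [-3.141, 0.054, 0.001]
wrist_force: [0.2, -0.6, 0.7]
gripper_width: 0.2
gripper_force: 0.0
```

Call:
{"method": "servo_tool", "body": {
  "commands": [
    [0.6,-1,0,0,1],
    [0.6,-1,0,0,1],
    [0.6,-1,0,0,1],
    [0.6,-1,0,0,1],
    [0.6,-1,0,0,1]
  ]
}}

```text
clock: 3.22
ee_pos: [539.6, -12.9, 293.5]
tcp_rot: [-3.141, 0.054, 0.001]
wrist_force: [0.6, 0.9, -0.5]
gripper_width: -0.2
gripper_force: 0.0
```

Call:
{"method": "servo_tool", "body": {
  "commands": [
    [0.6,-1,0,0,1],
    [0.6,-1,0,0,1],
    [0.6,-1,0,0,1],
    [0.5,-1,0,0,1],
    [0.3,-1,0,0,1]
  ]
}}

```text
clock: 3.85
ee_pos: [608.8, 109.7, 293.2]
tcp_rot: [3.141, -0.054, -0.002]
wrist_force: [-0.3, 0.2, 0.1]
gripper_width: 0.2
gripper_force: 0.0
```

Call:
{"method": "servo_tool", "body": {
  "commands": [
    [0,0,0.9,0,1],
    [0,0,0.9,0,1],
    [0,0,0.9,0,1],
    [0,0,0.9,0,1],
    [0,0,0.6,0,1]
  ]
}}

```text
clock: 4.47
ee_pos: [608.1, 108.9, 187.4]
tcp_rot: [3.141, -0.054, -0.002]
wrist_force: [-0.2, 0.4, 0.4]
gripper_width: 0.6
gripper_force: 0.0
```

Run:
```python
from rig import r
import cv2,numpy as np
I=[]
for n,(x,y) in(("scene",(290,170)),("side",(250,150))):
    c=r.camera(n)["img"];I.append(cv2.resize(c[y:y+140,x-10:x+123],None,fx=3,fy=3,interpolation=cv2.INTER_CUBIC))
cv2.imwrite("pics/a.png",np.hstack(I));print(r.get_obs()["ee_pos"])
```

```text
[607.92585769 108.85287548 187.09219857]
```

View pics/a.png

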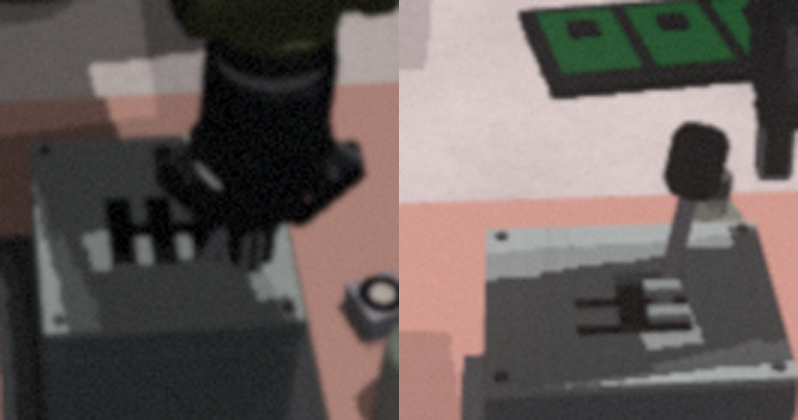

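The fingers are in front of the knob with a gap of about 20 mm. Next is the push back.

Call:
{"method": "servo_tool", "body": {
  "commands": [
    [-0.5,-0.12,0,0,1],
    [-0.5,0,0,0,1],
    [-0.5,0,0,0,1],
    [-0.4,0,0,0,1],
    [-0.3,0,0,0,1]
  ]
}}

```text
clock: 5.2
ee_pos: [553.2, 114.0, 189.6]
tcp_rot: [-3.141, 0.054, -0.002]
wrist_force: [2.2, -0.2, 1.6]
gripper_width: -0.1
gripper_force: 1.0
```

Run:
```python
from rig import r
import cv2,numpy as np
I=[]
for n,(x,y) in(("scene",(290,170)),("side",(250,150))):
    c=r.camera(n)["img"];I.append(cv2.resize(c[y:y+140,x-10:x+123],None,fx=3,fy=3,interpolation=cv2.INTER_CUBIC))
cv2.imwrite("pics/b.png",np.hstack(I));o=r.get_obs();print(o["ee_pos"],o["wrist_force"])
```

```text
[553.12331448 113.89486998 189.20332966] [ 1.11774597 -0.28940921  0.80133854]
```

View pics/b.png

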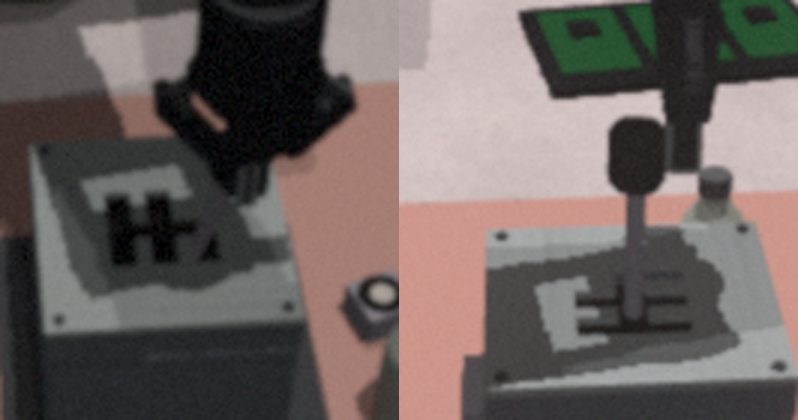

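The knob is nearly in the cross channel (side pixel about 319,202). I'll creep a little further, watching the force.

Call:
{"method": "servo_tool", "body": {
  "commands": [
    [-0.1,0,0,0,1],
    [-0.1,0,0,0,1],
    [-0.05,0,0,0,1]
  ]
}}

```text
clock: 5.68
ee_pos: [547.4, 114.0, 188.7]
tcp_rot: [-3.141, 0.054, 0.0]
wrist_force: [2.6, 0.8, 1.5]
gripper_width: 0.0
gripper_force: 0.9
```

Call:
{"method": "servo_tool", "body": {
  "commands": [
    [-0.06,0,0,0,1],
    [0,0,0,0,1],
    [1,0,0,0,1],
    [0,-1,0,0,1],
    [0,-1,0,0,1]
  ]
}}

```text
clock: 6.3
ee_pos: [572.5, 163.6, 188.3]
tcp_rot: [3.141, -0.055, -0.002]
wrist_force: [-0.1, 0.3, -0.2]
gripper_width: -0.4
gripper_force: 0.0
```

Call:
{"method": "servo_tool", "body": {
  "commands": [
    [-1,0,0,0,1],
    [-1,0,0,0,1],
    [0,0,0,0,1]
  ]
}}

```text
clock: 6.68
ee_pos: [521.6, 165.1, 188.8]
tcp_rot: [3.141, -0.053, -0.001]
wrist_force: [1.2, -0.1, 0.9]
gripper_width: -0.0
gripper_force: 0.0
```

Run:
```python
from rig import r
import cv2,numpy as np
I=[]
for n,(x,y) in(("scene",(290,170)),("side",(250,150))):
    c=r.camera(n)["img"];I.append(cv2.resize(c[y:y+140,x-10:x+123],None,fx=3,fy=3,interpolation=cv2.INTER_CUBIC))
cv2.imwrite("pics/c.png",np.hstack(I));o=r.get_obs();print(o["ee_pos"],o["wrist_force"])
```

```text
[522.91231358 164.8806644  188.88251195] [-0.54392612  0.88150529 -0.05970572]
```

View pics/c.png

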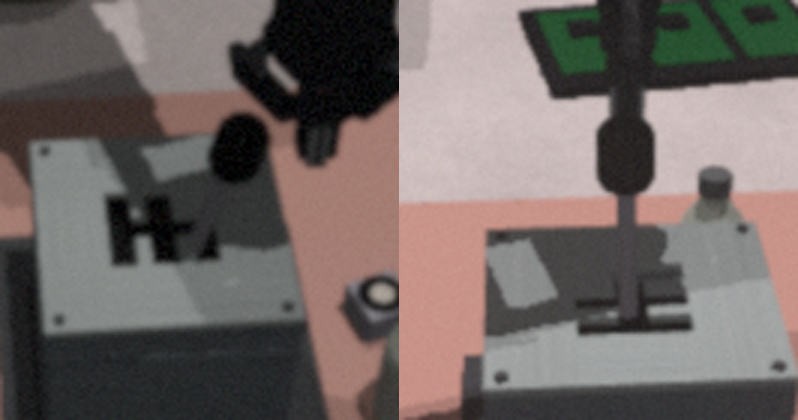

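Call:
{"method": "servo_tool", "body": {
  "commands": [
    [-0.15,0.5,0,0,1],
    [0,0.5,0,0,1],
    [0,0.5,0,0,1],
    [0,0.5,0,0,1],
    [0,0.4,0,0,1]
  ]
}}

```text
clock: 7.4
ee_pos: [516.8, 104.1, 188.8]
tcp_rot: [3.141, -0.055, 0.0]
wrist_force: [1.4, 2.0, 1.0]
gripper_width: 0.2
gripper_force: 1.1
```

Call:
{"method": "servo_tool", "body": {
  "commands": [
    [0,0.4,0,0,1],
    [0,0.4,0,0,1],
    [0,0.3,0,0,1],
    [0,0.3,0,0,1]
  ]
}}

```text
clock: 7.9
ee_pos: [515.6, 69.6, 188.7]
tcp_rot: [3.141, -0.054, -0.0]
wrist_force: [0.9, 1.8, -0.3]
gripper_width: -0.0
gripper_force: 0.9
```

Run:
```python
from rig import r
import cv2,numpy as np
I=[]
for n,(x,y) in(("scene",(290,170)),("side",(250,150))):
    c=r.camera(n)["img"];I.append(cv2.resize(c[y:y+140,x-10:x+123],None,fx=3,fy=3,interpolation=cv2.INTER_CUBIC))
cv2.imwrite("pics/d.png",np.hstack(I));o=r.get_obs();print(o["ee_pos"],o["wrist_force"])
```

```text
[515.51825805  69.40014259 188.64222199] [0.73571497 0.06631914 1.1202397 ]
```

View pics/d.png

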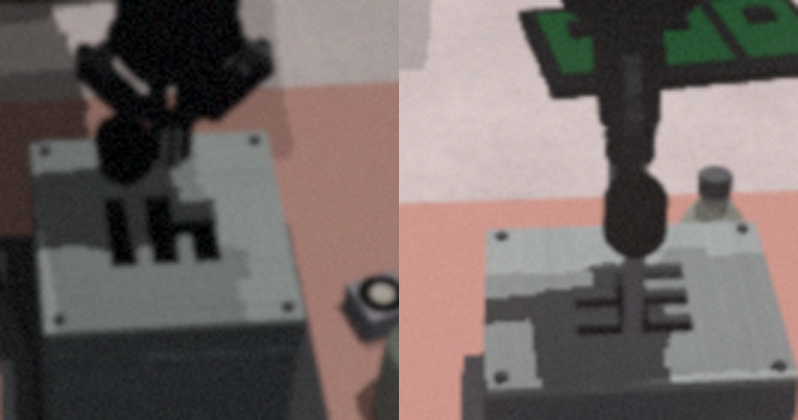

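The knob is about 20 mm short of the third column, so I'll continue the push.

Call:
{"method": "servo_tool", "body": {
  "commands": [
    [0,0.3,0,0,1],
    [0,0.25,0,0,1],
    [0,0.15,0,0,1],
    [0,0,0,0,1]
  ]
}}

```text
clock: 8.5
ee_pos: [515.0, 52.3, 188.8]
tcp_rot: [3.141, -0.055, -0.0]
wrist_force: [0.3, 1.2, -0.2]
gripper_width: 0.1
gripper_force: 0.3
```

Call:
{"method": "servo_tool", "body": {
  "commands": [
    [0,0.1,0,0,1],
    [0,0,0,0,1]
  ]
}}

```text
clock: 8.75
ee_pos: [514.9, 50.0, 188.8]
tcp_rot: [3.141, -0.054, -0.0]
wrist_force: [-0.7, 0.3, -0.3]
gripper_width: -0.3
gripper_force: 0.5
```

Call:
{"method": "servo_tool", "body": {
  "commands": [
    [0,-0.5,0,0,1],
    [-1,0,0,0,1],
    [-1,0,0,0,1],
    [0,0.8,0,0,1],
    [0,0.9,0,0,1]
  ]
}}

```text
clock: 9.38
ee_pos: [463.8, 22.2, 189.1]
tcp_rot: [3.141, -0.052, 0.001]
wrist_force: [-0.6, 0.7, -0.2]
gripper_width: -0.2
gripper_force: 0.0
```

Run:
```python
from rig import r
import cv2,numpy as np
I=[]
for n,(x,y) in(("scene",(290,170)),("side",(250,150))):
    c=r.camera(n)["img"];I.append(cv2.resize(c[y:y+140,x-10:x+123],None,fx=3,fy=3,interpolation=cv2.INTER_CUBIC))
cv2.imwrite("pics/e.png",np.hstack(I));o=r.get_obs();print(o["ee_pos"],o["wrist_force"])
```

```text
[463.93208325  21.23011358 188.91627865] [ 0.29532767  0.2937003  -0.24870112]
```

View pics/e.png

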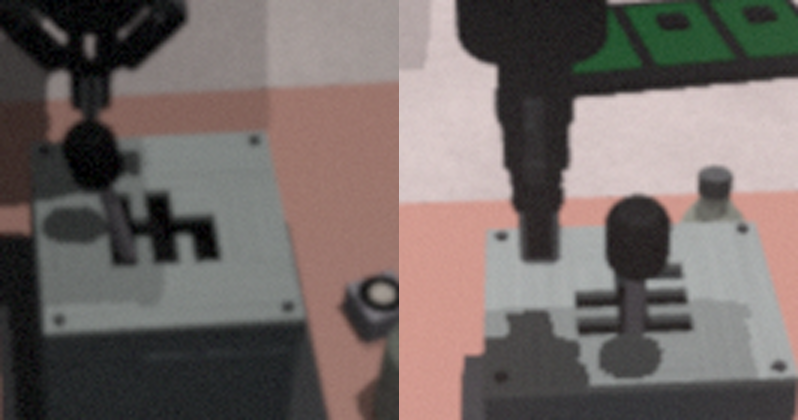

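The knob is in the third column (scene about 311,221; predicted 311,220) with the fingers behind it. Next is the push forward.

Call:
{"method": "servo_tool", "body": {
  "commands": [
    [0.6,0,0,0,1],
    [0.6,0,0,0,1],
    [0.5,0,0,0,1],
    [0.5,0,0,0,1],
    [0.4,0,0,0,1]
  ]
}}

```text
clock: 10.1
ee_pos: [529.4, 19.9, 188.5]
tcp_rot: [-3.141, 0.054, 0.001]
wrist_force: [-1.9, 1.1, -0.2]
gripper_width: -0.1
gripper_force: 0.9
```

Call:
{"method": "servo_tool", "body": {
  "commands": [
    [0.1,0,0,0,1],
    [0.05,0,0,0,1],
    [0,0,0,0,1]
  ]
}}

```text
clock: 10.48
ee_pos: [532.5, 19.4, 188.8]
tcp_rot: [3.141, -0.054, -0.0]
wrist_force: [-2.1, 0.7, -0.2]
gripper_width: -0.2
gripper_force: 0.7
```

Now I'll creep to the end stop, watching the force.

Call:
{"method": "servo_tool", "body": {
  "commands": [
    [0.06,0,0,0,1],
    [0.06,0,0,0,1],
    [0,0,0,0,1]
  ]
}}

```text
clock: 10.85
ee_pos: [534.4, 19.4, 188.4]
tcp_rot: [3.141, -0.054, -0.006]
wrist_force: [-11.9, 1.0, 1.5]
gripper_width: -0.1
gripper_force: 6.0
```

Call:
{"method": "servo_tool", "body": {
  "commands": [
    [0.06,0,0,0,1],
    [0,0,0,0,1]
  ]
}}

```text
clock: 11.1
ee_pos: [535.0, 19.4, 188.2]
tcp_rot: [3.141, -0.054, -0.01]
wrist_force: [-18.6, 0.7, 4.8]
gripper_width: 0.1
gripper_force: 10.0
```

The force rose to 19 N, so the lever is at its end stop. I'll retreat back and up.

Call:
{"method": "servo_tool", "body": {
  "commands": [
    [-0.4,0,0,0,1],
    [-1,0,0,0,1],
    [-1,0,0,0,1],
    [-0.5,0,-1,0,1],
    [0,0,-1,0,1]
  ]
}}

```text
clock: 11.72
ee_pos: [464.1, 21.8, 239.9]
tcp_rot: [3.141, -0.054, 0.002]
wrist_force: [-0.1, -0.5, 0.6]
gripper_width: -0.4
gripper_force: 0.0
```

Call:
{"method": "servo_tool", "body": {
  "commands": [
    [0,0,-1,0,1],
    [0,0,-0.5,0,1],
    [0,0,0,0,1]
  ]
}}

```text
clock: 12.1
ee_pos: [464.8, 21.8, 276.6]
tcp_rot: [3.141, -0.054, 0.002]
wrist_force: [0.1, -0.0, -2.0]
gripper_width: 0.0
gripper_force: 0.0
```

Run:
```python
from rig import r
import cv2,numpy as np
I=[]
for n,(x,y) in(("scene",(230,150)),("side",(180,180))):
    c=r.camera(n)["img"];I.append(cv2.resize(c[y:y+220,x:x+220],(400,400),interpolation=cv2.INTER_CUBIC))
cv2.imwrite("pics/f.png",np.hstack(I));o=r.get_obs();print(o["ee_pos"],o["wrist_force"])
```

```text
[464.42863774  21.78554279 275.37870508] [-0.8662663  -0.29496589 -0.4925057 ]
```

View pics/f.png

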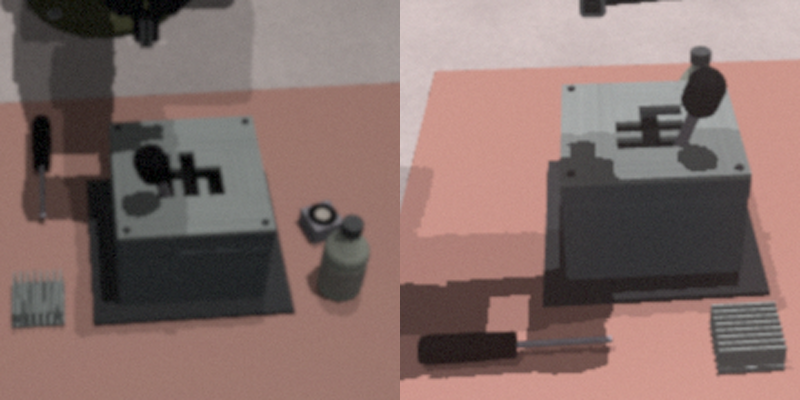

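The knob is at scene (314,241) and side (348,231), which matches the predicted third-forward position of (312,239) and (347,230). The loose objects have not moved and the hand is clear.

```bash
python3 -c "
from rig import r
print(r.finish_job())"
```

```text
the job is handed in; nothing more can be done
None
```

The job is handed in, with no verdict returned: the last pictures show the lever fully forward in the third slot, the hand clear of everything, and the fan, heatsink, bottle and screwdriver where they were.

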